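# Clamp the cured ham in its slicing stand

### The arm

A 6-joint arm with a two-finger parallel gripper is mounted at the origin on the work surface. World frame = base frame: x ahead of the robot, y to its left, z up, the work surface at z = 0. Lengths are in m, angles in degrees, forces in N, time in s.
With the tool pointing down it reaches from about 0.35 to 0.875 m from the base axis. Payload 4.2 kg.
Tool frame: the origin (TCP) lies at the very end of the fingers, on their centre line; the grasp point (between the pads) lies 19 mm behind it; z points along the fingers, y is the line along which they close (so a half turn about z gives the same grasp; the last joint's range is limited). The gripper opens to 87 mm and grips with 3 to 60 N. Pads are 19 mm wide; open, the fingers measure 117 mm over their backs; the gripper's body (75 mm by 190 mm) begins 51 mm behind the grasp point.
Start: joints at [89.702, 22.042, 0.453, 0, -68.411, -14.817], TCP at [0.163, 0.603, 0.185] pointing down, gripper open.
Joint ranges: [-179.83, 179.83], [-69.29, 118.12], [-61.27, 80.66], [-181.25, 117.63], [-171.15, -9.14], [-177.46, 177.46]. Speed limits (degrees/s): [159.86, 159.86, 180, 180, 180, 180].

### API

Orientations are given as a 3x3 rotation matrix whose columns are the frame's x, y, z axes.
In Python, from station import * gives the robot as it stands.
- The arm moves only by the shell command python3 -m pendant 'ROWS'. ROWS is JSON, a list of rows, each an object of numbers: "x", "y", "z": the shift along the world's x, y, z normalised to -1 to 1, where 1 is 250 mm; "rx", "ry", "rz": the turn, a rotation vector about the world's x, y, z normalised to -1 to 1, where 1 is 180 degrees; "claw": the opening, from 0 (shut) to 1 (fully open). A call has exactly 8 rows; each row is the pose to reach, as a shift and turn from the pose commanded when the call began, turning the shorter way round; what a row does not reach only later rows make up. A row lasts 1/8 s, in which the tool goes at most 62.5 mm and 10.7 degrees, less where a joint would pass 70% of its speed; a pose out of reach is approached as far as the arm can. A call with a number of a shift or a turn outside -1 to 1 is refused whole. A call with a gripper value outside its range is refused whole. The fingers move at their own pace and stop on an object; the grip force is fixed at half the most. Time passes only in rows, so rows that repeat a pose let the fingers close, or fill a call up. It gives the time, the measured TCP pose, the force, the opening and the grip force at its end, in the units of the state.
- sense(): the state, without advancing time (a new reading comes with each control period).
- capture(name): name is "side" or "top" or "wrist"; returns a dict with "color" (420x560x3 uint8, red, green, blue), "mtx" (3x3 intrinsics, pixels), "world_to_cam" (4x4, takes a point from world to camera coordinates). Camera axes: x right, y up, looking along -z (the intrinsics and any distortion apply to the point x, -y, -z); pixel columns grow to the right and rows downward; lengths in m; the calibration is good to about 2 mm. The wrist camera is an equidistant fisheye: a pixel r from the principal point sees the ray r / f radians off the axis. A picture is of the moment at which its call begins. There is no depth.
- finish_job(): hands the job in; it is judged then, once.
Trained networks look in a picture, given as the dict that the camera call returned (one of the last four; its "shot" number tells which), for a name from the list of things; names that differ only in an ending like _2 or _b are one class to them, and where a whole thing is asked for, a point or a joint stands for the part that bears it (a point fixed in the world has none). Each returns a list of dicts, best first, with "conf" (0 to 1); they miss things now and then, are a little off and sometimes report something else, mostly with a low value. They report only what shows in the picture. A call takes as long as a camera call. They do not tell look-alikes from the thing itself.
- search_frame(picture, label): "centre" ([column, row] in pixels, amid what is visible of it).
- regions_of(picture, label): "region" (420x560 bool, what is visible of it) and "centre" ([column, row] in pixels, amid what is visible of it).
The state is a dict: "time_s": time; "joints": joint angles; "joint_velocities": joint speeds; "effort": joint torques, N m; "tcp_pos": TCP position; "ee_rot": TCP orientation; "wrist_force": force on the tool from outside, world axes, zero at the start; "moment": the same for the moment, N m; "gripper_width": opening from 0.0 (shut) to 1.0 (fully open); "gripper_force": force on a finger pad.
Only numpy, scipy, OpenCV 4.12 (cv2) and the standard library are available. Lean on these libraries where they do the work, as an engineer would, in place of code of your own. Each camera call takes 0.05 s, during which the arm holds its last target. There are 200 camera calls.

### The job

Get the cured ham ready for slicing: slide it along the bed of its stand until it butts against the upright end plate, then turn the T-handle clockwise until the white press foot meets the ham and snug it down by feel, about a quarter turn past first touch, so that it is firmly held but not cranked hard. Then let go, and leave the cruets, pepper mill and bowl where they stand.

Things in the scene. Friction and masses are not known exactly. Their poses are not given: they have to be found in the camera images.
- stand: Slicing stand for boneless ham, fixed to the counter: beech board 300 x 170 mm (top 30 mm above the counter) with a steel bed, an end plate and a portal with a screw. Origin on the counter right below the screw's axis; x runs along the bed towards the end plate, y across, z up. The board spans x = -185 to +115 mm
- stop_face (a point): Middle of the end plate's inner face (stand x = +50 mm, 67 mm above the counter), which the ham must butt against. The plate is 70 mm wide; its top is 90 mm above the counter
- screw_axis (a point): Point on the screw's vertical axis at the top of the portal's cross bar, 168 mm above the counter; it does not move. The cross bar is 26 mm wide along the bed and 146 mm long across it, on two 16 mm round posts 60 mm either side of the bed's middle line (nut caps on top to 174 mm)
- handle_mid (a point): Middle of the beech T-handle on top of the screw, a bar 84 mm long, 20 mm wide and 24 mm high, lying level and centred on the screw's axis. The point's x axis runs along the bar and turns with it. It stands about 210 mm above the counter at screw = 0 and sinks with the screw
- screw (a joint): Turn of the T-handle in rad, growing clockwise seen from above, which lowers the press foot 10 mm a turn (1.6 mm a rad). Starts between 0 and 3; the foot meets the ham at about 4.7. It turns with a steady drag of about 0.15 N m, stays where it is left, and gets stiffer once the foot presses. Range -0.5 to 14
- press_foot: White silicone-capped press foot under the screw, 44 mm across, origin at the middle of its underside. It moves straight down without turning. The cap is springy: past first touch each further rad of turning adds about 30 N of press and 0.05 N m of turning torque, so a quarter turn past touch presses with about 45 N. Over 110 N is cranked too hard
- ham: Boneless cured ham pressed to a firm block, dark red with pale fat and brown rind on top: 200 x 56 x 62 mm high, about 0.65 kg. Origin at the middle of its underside; x along its length towards the end plate. It starts loose on the bed between the rails, 35 to 60 mm short of the end plate, its other end sticking out in front; its top is 98 mm above the counter
- ham_butt (a point): Middle of the ham's end face that is to butt against the end plate, 31 mm above its underside
- ham_free_end (a point): Middle of the ham's opposite end face, the end that sticks out and can be gripped across its 56 mm width from above or pushed, 31 mm above its underside
- cruet_a: Small glass chimichurri cruet with a steel screw cap, 66 mm across, 136 mm high, origin under its middle. Bystander
- cruet_b: Small glass chimichurri cruet with a brass screw cap, 66 mm across, 136 mm high, origin under its middle. Bystander
- pepper_mill: Dark wooden pepper mill, 62 mm across, 172 mm high, origin under its middle. Bystander
- blue_bowl: Blue ceramic bowl, 130 mm across, 55 mm high, origin under its middle. Bystander
- bed_front (a point): Middle of the bed's open front edge, on its surface, 36 mm above the counter (stand x = -150 mm). The bed runs 200 mm from here to the end plate, between two low side rails (inner faces 62 mm apart, tops 49 mm above the counter) that guide the ham
There are look-alikes about, which are no part of the job. Leave any orange or turquoise look-alike of the ham alone.

How it is judged (in metres and radians):
On the way, in this order (a step that is already met when the one before it is completed fails the run):
1. the ham lies home against the end plate, not yet clamped (x of ham_butt in the frame of stand above 0.045 m and contact force between press_foot and ham below 2 N), for 0.2 s.
2. the press foot has been brought down on the ham and presses snugly (x of ham_butt in the frame of stand above 0.045 m and contact force between press_foot and ham above 22 N), for 0.2 s.
At the end, for the whole second after the job is handed in: the ham lies flat on the bed, its end face within 5 mm of the end plate, the press foot presses on it with 22 to 95 N, and ham and screw are at rest (all of step 2 and angle between ham's own z axis and vertical below 0.05 rad and contact force between press_foot and ham below 95 N and linear speed of ham below 0.01 m/s and velocity of joint screw between -0.05 and 0.05 rad/s); the robot touches nothing.
It fails at once if the screw is cranked too hard: the foot presses on the ham with over 110 N (contact force between press_foot and ham above 110 N).
It fails at once if a cruet, the pepper mill or the bowl is moved by over 20 mm (distance of any of cruet_a, cruet_b, pepper_mill, blue_bowl from where it was at the start of the episode above 0.02 m).
It also fails if it takes over 64 s, if anything falls off the work surface, if the arm or the gripper's body presses on something with over 40 N, if the wrist force passes 120 N, or if a joint passes its speed limit or range.

## Working session

There is one attempt and no reset: what is moved stays moved. The work goes in short steps, Python scripts to look and compute and a shell command to move; the robot and the scene stay as the last step left them, time stands still between calls to the robot, and variables do not carry over. Pictures are saved under pics/ and viewed, at most 10 in all, crops included, and the job is handed in when it is done.

```bash
ls; mkdir -p pics
cat > h.py <<'E'
from station import *
import numpy as np, cv2
def ray(p,uv):
    K=np.array(p["mtx"]);W=np.array(p["world_to_cam"]);R=W[:3,:3];t=W[:3,3]
    d=np.array([(uv[0]-K[0,2])/K[0,0],-(uv[1]-K[1,2])/K[1,1],-1.])
    return -R.T@t, R.T@d
def onz(p,uv,z):
    c,d=ray(p,uv); return c+d*(z-c[2])/d[2]
def proj(p,X):
    K=np.array(p["mtx"]);W=np.array(p["world_to_cam"]);c=W[:3,:3]@np.array(X)+W[:3,3]
    return [K[0,0]*c[0]/-c[2]+K[0,2],K[1,1]*-c[1]/-c[2]+K[1,2]]
def save(p,n): cv2.imwrite("pics/"+n,p["color"][:,:,::-1])
E
python3 - <<'E'
from h import *
t=capture("top");s=capture("side")
cv2.imwrite("pics/a.png",cv2.resize(np.vstack([t["color"],s["color"]])[:,:,::-1],(560,840)) if 0 else np.hstack([cv2.resize(t["color"],(400,300)),cv2.resize(s["color"],(400,300))])[:,:,::-1])
save(t,"top.png");save(s,"side.png")
for n in ["ham","stand","handle_mid","press_foot","cruet_a","pepper_mill","blue_bowl"]:
  for p,k in((t,"top"),(s,"side")):
    print(n,k,[(np.round(r["centre"]).tolist(),round(r["conf"],2),np.round(onz(p,r["centre"],.1),3).tolist()) for r in search_frame(p,n)])
E
```

```text
pics
ham top [([330.0, 262.0], 0.8, [0.313, -0.141, 0.1]), ([231.0, 201.0], 0.78, [0.508, 0.167, 0.1]), ([187.0, 281.0], 0.76, [0.256, 0.298, 0.1])]
ham side [([231.0, 286.0], 0.97, [0.297, -0.24, 0.1]), ([189.0, 192.0], 0.92, [0.248, 0.194, 0.1]), ([278.0, 191.0], 0.61, [0.5, 0.139, 0.1])]
stand top [([245.0, 178.0], 0.71, [0.58, 0.125, 0.1])]
stand side [([314.0, 211.0], 0.69, [0.571, 0.011, 0.1])]
handle_mid top [([242.0, 162.0], 0.65, [0.634, 0.132, 0.1])]
handle_mid side []
press_foot top [([242.0, 164.0], 0.42, [0.627, 0.133, 0.1])]
press_foot side [([315.0, 190.0], 0.48, [0.607, 0.115, 0.1])]
cruet_a top [([181.0, 193.0], 0.8, [0.535, 0.33, 0.1]), ([425.0, 199.0], 0.75, [0.508, -0.443, 0.1]), ([250.0, 178.0], 0.4, [0.582, 0.108, 0.1])]
cruet_a side [([354.0, 356.0], 0.66, [0.491, -0.494, 0.1]), ([281.0, 165.0], 0.64, [0.548, 0.292, 0.1])]
pepper_mill top [([386.0, 181.0], 0.87, [0.566, -0.323, 0.1])]
pepper_mill side [([363.0, 299.0], 0.76, [0.568, -0.351, 0.1])]
blue_bowl top [([141.0, 202.0], 0.64, [0.506, 0.455, 0.1])]
blue_bowl side [([258.0, 157.0], 0.74, [0.491, 0.365, 0.1])]
```

View pics/top.png

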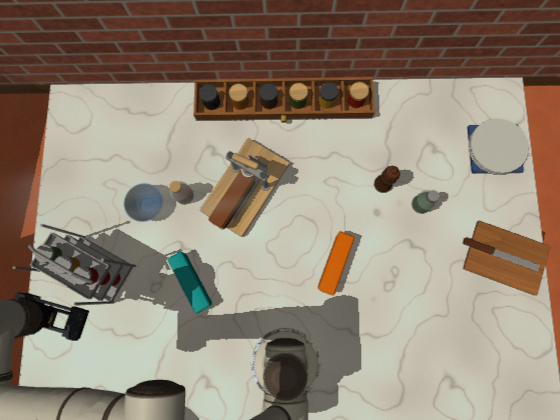

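View pics/side.png

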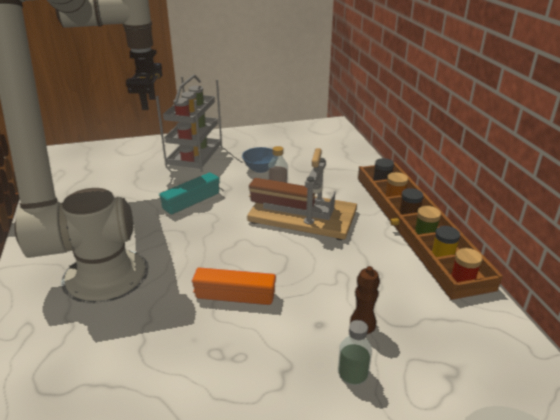

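The ham is the dark red block on the stand at top (231,201), side (278,191). The orange block at top (337,263) and the turquoise block at (189,281) are look-alikes, ruled out by colour and because they lie loose on the counter. I'll confirm in a crop.

Run:
```python
from h import *
t=capture("top");s=capture("side")
a=cv2.resize(t["color"][132:242,195:300],None,fx=5,fy=5,interpolation=cv2.INTER_CUBIC)
b=cv2.resize(s["color"][140:240,240:365],None,fx=6,fy=6,interpolation=cv2.INTER_CUBIC)
cv2.imwrite("pics/ct.png",a[:,:,::-1]);cv2.imwrite("pics/cs.png",b[:,:,::-1])
for p,k in((t,"t"),(s,"s")):
  print(k,np.round(np.array(p["mtx"]),1).tolist(),np.round(ray(p,[0,0])[0],3))
  for n in ["stand","handle_mid","ham"]:
    for r in regions_of(p,n): print(n,np.round(r["centre"]),r["region"].sum(),[np.round(x,1).tolist() for x in cv2.minAreaRect(np.argwhere(r["region"])[:,::-1].astype(np.float32))[:2]])
```

```text
t [[438.1, 0.0, 276.9], [0.0, 438.1, 206.3], [0.0, 0.0, 1.0]] [ 0.213 -0.01   1.456]
stand [248. 178.] 3534 [[241.5, 185.0], [58.9, 89.2]]
handle_mid [242. 162.] 172 [[244.6, 161.3], [27.4, 6.5]]
ham [332. 264.] 1108 [[335.2, 262.6], [18.4, 62.4]]
ham [186. 281.] 1215 [[189.5, 281.4], [61.9, 21.2]]
ham [231. 203.] 1084 [[231.4, 199.7], [19.6, 60.5]]
s [[515.4, 0.0, 279.9], [0.0, 515.4, 211.4], [0.0, 0.0, 1.0]] [ 0.185 -1.115  0.869]
stand [313. 212.] 3570 [[308.1, 213.3], [85.9, 101.7]]
handle_mid [316. 159.] 142 [[315.8, 157.4], [8.0, 19.4]]
ham [189. 195.] 1383 [[190.0, 193.2], [24.2, 63.4]]
ham [233. 288.] 2508 [[232.5, 285.8], [83.5, 31.7]]
```

View pics/ct.png

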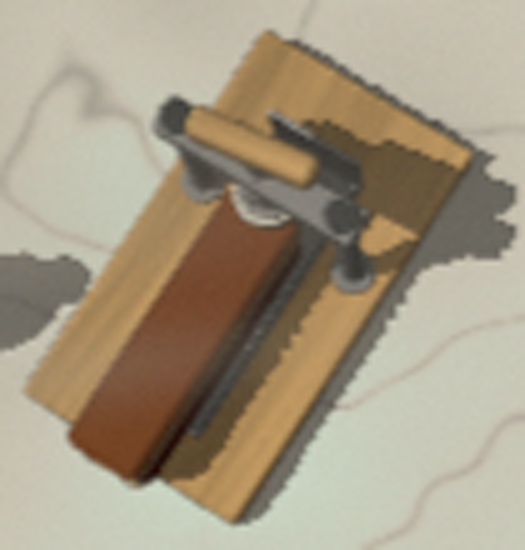

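View pics/cs.png

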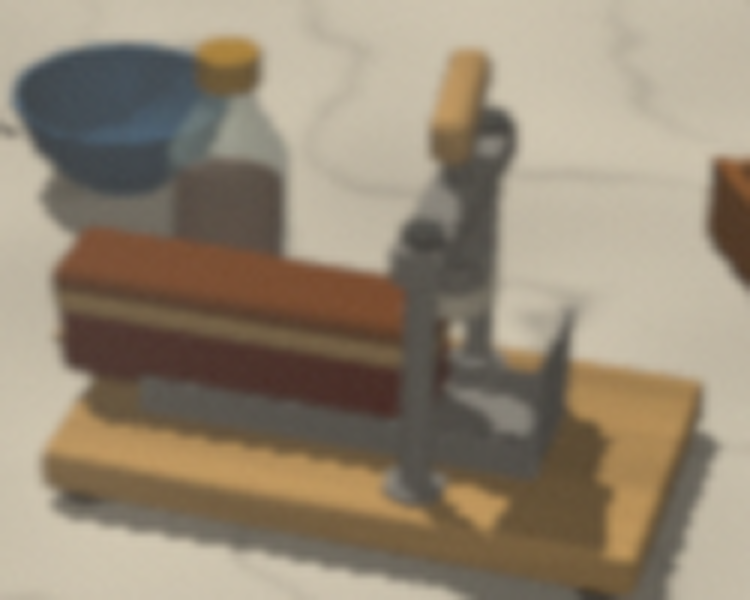

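The crops confirm it: dark red ham with a brown rind, on the stand. The front end is at top (215,223), the gap to the end plate shows at side (315,205), and the T-handle lies roughly parallel to the cross bar.

```bash
cat > fit.py <<'E'
from h import *
from scipy.optimize import least_squares
t=capture("top");s=capture("side")
T=lambda u,v:(195+u/5-.4,132+v/5-.4); S=lambda u,v:(240+u/6-.4,140+v/6-.4)
obs=[(t,T(270,30),(.115,.085,.03)),(t,T(472,157),(.115,-.085,.03)),(t,T(27,390),(-.185,.085,.03)),(t,T(240,520),(-.185,-.085,.03)),
(t,T(174,112),(0,.06,.174)),(t,T(344,213),(0,-.06,.174)),
(s,S(703,383),(.115,.085,.03)),(s,S(636,563),(.115,-.085,.03)),(s,S(45,455),(-.185,-.085,.03)),(s,S(424,232),(0,-.06,.174)),(s,S(494,125),(0,.06,.174))]
def P(q,X): c,sn=np.cos(q[2]),np.sin(q[2]); return [q[0]+c*X[0]-sn*X[1],q[1]+sn*X[0]+c*X[1],X[2]]
f=lambda q:np.concatenate([np.subtract(proj(p,P(q,X)),uv) for p,uv,X in obs])
r=least_squares(f,[.61,.11,-.6],loss="soft_l1");q=r.x
print(q,np.degrees(q[2]));print(np.round(f(q).reshape(-1,2),1).tolist())
def stand(p,uv,z):
    w=onz(p,uv,z)[:2]-q[:2];c,sn=np.cos(q[2]),np.sin(q[2]);return np.round([c*w[0]+sn*w[1],-sn*w[0]+c*w[1]],4)
print("ham front corners",stand(t,T(70,433),.098),stand(s,S(55,272),.098),stand(s,S(85,230),.098), "right top corner front",stand(t,T(135,478),.098))
for z in(.217,.220,.222): print("handle ends",z,[stand(t,T(*e),z) for e in((188,118),(310,168))], stand(t,(242,162),z))
print("fore",P(q,(-.15,0,.036)),P(q,(.05,0,.067)))
np.save("q.npy",q)
for n in ("cruet_a","pepper_mill","blue_bowl"):
  pass
print("cruet near", onz(t,(181,193),.1))
E
python3 fit.py
```

```text
[ 0.60450777  0.11148054 -0.56366989] -32.29590566420893
[[-0.6, -0.9], [1.1, -1.4], [-0.7, -0.1], [-0.6, 0.7], [1.0, 0.4], [-0.0, 0.1], [0.7, -0.1], [0.4, 0.5], [-1.2, 0.1], [0.1, 0.3], [-0.8, -1.0]]
ham front corners [-0.1965  0.0253] [-0.1973 -0.0234] [-0.1981  0.0211] right top corner front [-0.1987 -0.0256]
handle ends 0.217 [array([-0.0081,  0.0416]), array([ 0.0039, -0.0366])] [-0.0105  0.0054]
handle ends 0.22 [array([-0.0087,  0.0408]), array([ 0.0033, -0.0373])] [-0.0111  0.0047]
handle ends 0.222 [array([-0.0091,  0.0402]), array([ 0.0028, -0.0377])] [-0.0115  0.0041]
fore [np.float64(0.4777127708976189), np.float64(0.19162433026402168), 0.036] [np.float64(0.6467727740356817), np.float64(0.0847659410802136), 0.067]
cruet near [0.53403231 0.32818927 0.1       ]
```

Run:
```python
from h import *
s=sense();R=np.array(s["ee_rot"]);print(s["tcp_pos"],np.round(R,4).tolist(),s["gripper_width"],s["wrist_force"],s["time_s"])
q=np.load("q.npy")
print("y axis yaw",np.degrees(np.arctan2(R[1,1],R[0,1])), "want y yaw",np.degrees(q[2])+90)
c,n=np.cos(q[2]),np.sin(q[2])
for x in(-.26,-.215,-.16,0): print(x,q[0]+c*x,q[1]+n*x, (np.array([q[0]+c*x,q[1]+n*x])-np.array(s["tcp_pos"])[:2])/.25)
```

```text
[0.16293714 0.60336708 0.18526422] [[0.9654, -0.2607, 0.0], [-0.2607, -0.9654, 0.0], [-0.0, -0.0, -1.0]] 0.9990762799175611 [-0.18227046 -0.04717375 -0.48092756] 1.3
y axis yaw -105.11428462640033 want y yaw 57.70409433579107
-0.26 0.38472976917168433 0.2503964443151161 [ 0.88717053 -1.41188253]
-0.215 0.4227682698777485 0.2263533067487593 [ 1.03932454 -1.50805508]
-0.16 0.46925977074071573 0.19696724972321208 [ 1.22529054 -1.62559931]
0 0.604507773251166 0.11148053837616562 [ 1.76628255 -1.96754615]
```

```bash
python3 -m pendant '[{"z":0.25,"claw":0},{"z":0.5,"claw":0},{"z":0.75,"claw":0},{"z":0.8,"y":-0.2,"claw":0},{"z":0.8,"y":-0.4,"x":0.1,"claw":0},{"z":0.8,"y":-0.6,"x":0.2,"claw":0},{"z":0.8,"y":-0.8,"x":0.3,"claw":0},{"z":0.8,"y":-1,"x":0.4,"claw":0}]'
```

```text
$[0]: bad value
```

```bash
python3 -m pendant '[{"x":0,"y":0,"z":0.25,"rx":0,"ry":0,"rz":0,"claw":0},{"x":0,"y":0,"z":0.5,"rx":0,"ry":0,"rz":0,"claw":0},{"x":0,"y":0,"z":0.75,"rx":0,"ry":0,"rz":0,"claw":0},{"x":0,"y":-0.2,"z":0.8,"rx":0,"ry":0,"rz":0,"claw":0},{"x":0.1,"y":-0.4,"z":0.8,"rx":0,"ry":0,"rz":0,"claw":0},{"x":0.2,"y":-0.6,"z":0.8,"rx":0,"ry":0,"rz":0,"claw":0},{"x":0.3,"y":-0.8,"z":0.8,"rx":0,"ry":0,"rz":0,"claw":0},{"x":0.4,"y":-1,"z":0.8,"rx":0,"ry":0,"rz":0,"claw":0}]'
```

```text
time_s: 2.3
tcp_pos: [0.2634, 0.3515, 0.3855]
ee_rot: [[0.966, -0.26, 0.0], [-0.26, -0.966, 0.001], [0.0, -0.001, -1.0]]
wrist_force: [0.4, -0.2, 0.3]
gripper_width: 0.174
gripper_force: 0.0
```

```bash
python3 -m pendant '[{"x":0.16,"y":-0.13,"z":0,"rx":0,"ry":0,"rz":-0.04,"claw":0},{"x":0.32,"y":-0.27,"z":-0.1,"rx":0,"ry":0,"rz":-0.0956,"claw":0},{"x":0.487,"y":-0.412,"z":-0.2,"rx":0,"ry":0,"rz":-0.0956,"claw":0},{"x":0.487,"y":-0.412,"z":-0.4,"rx":0,"ry":0,"rz":-0.0956,"claw":0},{"x":0.487,"y":-0.412,"z":-0.6,"rx":0,"ry":0,"rz":-0.0956,"claw":0},{"x":0.487,"y":-0.412,"z":-0.8,"rx":0,"ry":0,"rz":-0.0956,"claw":0},{"x":0.487,"y":-0.412,"z":-0.94,"rx":0,"ry":0,"rz":-0.0956,"claw":0},{"x":0.487,"y":-0.412,"z":-0.94,"rx":0,"ry":0,"rz":-0.0956,"claw":0}]'
```

```text
time_s: 3.3
tcp_pos: [0.3834, 0.2487, 0.1482]
ee_rot: [[0.845, -0.535, -0.004], [-0.535, -0.845, -0.005], [-0.001, 0.006, -1.0]]
wrist_force: [-0.4, 0.7, 0.8]
gripper_width: 0.005
gripper_force: 0.0
```

```bash
python3 -m pendant '[{"x":0,"y":0,"z":-0.15,"rx":0,"ry":0,"rz":0,"claw":0},{"x":0,"y":0,"z":-0.3,"rx":0,"ry":0,"rz":0,"claw":0},{"x":0,"y":0,"z":-0.344,"rx":0,"ry":0,"rz":0,"claw":0},{"x":0.05,"y":-0.032,"z":-0.344,"rx":0,"ry":0,"rz":0,"claw":0},{"x":0.1,"y":-0.064,"z":-0.344,"rx":0,"ry":0,"rz":0,"claw":0},{"x":0.135,"y":-0.0855,"z":-0.344,"rx":0,"ry":0,"rz":0,"claw":0},{"x":0.169,"y":-0.107,"z":-0.344,"rx":0,"ry":0,"rz":0,"claw":0},{"x":0.203,"y":-0.128,"z":-0.344,"rx":0,"ry":0,"rz":0,"claw":0}]'
python3 - <<'E'
from h import *
t=capture("top");cv2.imwrite("pics/c2.png",cv2.resize(t["color"][132:252,185:300],None,fx=5,fy=5,interpolation=cv2.INTER_CUBIC)[:,:,::-1])
print(sense()["wrist_force"])
E
```

```text
time_s: 4.3
tcp_pos: [0.4362, 0.218, 0.0645]
ee_rot: [[0.845, -0.535, 0.0], [-0.535, -0.845, 0.0], [0.0, -0.001, -1.0]]
wrist_force: [0.3, 0.2, -0.8]
gripper_width: 0.006
gripper_force: 0.0
[1.34222869 0.21876232 0.57237359]
```

View pics/c2.png

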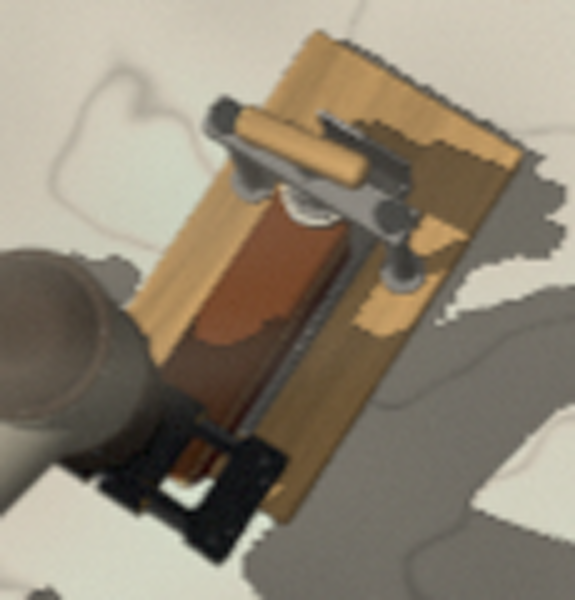

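The fingers stand just behind the ham's free end, around crop (200,480). I'll push slowly along the bed.

```bash
python3 -m pendant '[{"x":0.0169,"y":-0.0107,"z":0,"rx":0,"ry":0,"rz":0,"claw":0},{"x":0.0338,"y":-0.0214,"z":0,"rx":0,"ry":0,"rz":0,"claw":0},{"x":0.0507,"y":-0.032,"z":0,"rx":0,"ry":0,"rz":0,"claw":0},{"x":0.0676,"y":-0.0427,"z":0,"rx":0,"ry":0,"rz":0,"claw":0},{"x":0.0845,"y":-0.0534,"z":0,"rx":0,"ry":0,"rz":0,"claw":0},{"x":0.095,"y":-0.06,"z":0,"rx":0,"ry":0,"rz":0,"claw":0},{"x":0.105,"y":-0.0665,"z":0,"rx":0,"ry":0,"rz":0,"claw":0},{"x":0.115,"y":-0.073,"z":0,"rx":0,"ry":0,"rz":0,"claw":0}]'
```

```text
time_s: 5.35
tcp_pos: [0.4643, 0.2, 0.0642]
ee_rot: [[0.845, -0.535, -0.0], [-0.535, -0.845, -0.0], [-0.0, 0.0, -1.0]]
wrist_force: [-0.4, -0.2, -0.4]
gripper_width: 0.001
gripper_force: 0.0
```

```bash
python3 -m pendant '[{"x":0.0068,"y":-0.0043,"z":0,"rx":0,"ry":0,"rz":0,"claw":0},{"x":0.0135,"y":-0.0085,"z":0,"rx":0,"ry":0,"rz":0,"claw":0},{"x":0.02,"y":-0.0128,"z":0,"rx":0,"ry":0,"rz":0,"claw":0},{"x":0.027,"y":-0.017,"z":0,"rx":0,"ry":0,"rz":0,"claw":0},{"x":0.0338,"y":-0.0214,"z":0,"rx":0,"ry":0,"rz":0,"claw":0},{"x":0.0338,"y":-0.0214,"z":0,"rx":0,"ry":0,"rz":0,"claw":0},{"x":0.0338,"y":-0.0214,"z":0,"rx":0,"ry":0,"rz":0,"claw":0},{"x":0.0338,"y":-0.0214,"z":0,"rx":0,"ry":0,"rz":0,"claw":0}]'
python3 - <<'E'
from h import *
s=capture("side");cv2.imwrite("pics/c3.png",cv2.resize(s["color"][140:240,240:365],None,fx=6,fy=6,interpolation=cv2.INTER_CUBIC)[:,:,::-1])
print(sense()["wrist_force"])
E
```

```text
time_s: 6.35
tcp_pos: [0.4726, 0.1948, 0.0642]
ee_rot: [[0.845, -0.535, -0.0], [-0.535, -0.845, -0.0], [-0.0, 0.0, -1.0]]
wrist_force: [0.9, -0.1, -0.1]
gripper_width: 0.007
gripper_force: 0.0
[-0.54650187 -0.3585396   0.25662699]
```

View pics/c3.png

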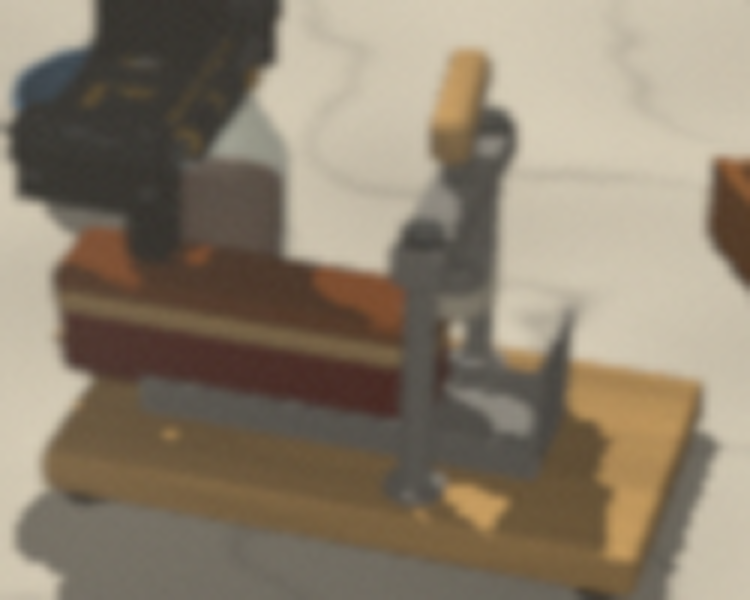

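The ham has not moved: a finger tip shows at crop (152,258), on or behind the ham's rear top edge. I'll check geometry with projections.

Run:
```python
from h import *
s=capture("side");t=capture("top");S=sense();p=np.array(S["tcp_pos"]);print(p,S["gripper_width"])
q=np.load("q.npy")
P=lambda X:[q[0]+np.cos(q[2])*X[0]-np.sin(q[2])*X[1],q[1]+np.sin(q[2])*X[0]+np.cos(q[2])*X[1],X[2]]
cs=lambda uv:np.round([(uv[0]-240)*6,(uv[1]-140)*6]);ct=lambda uv:np.round([(uv[0]-185)*5,(uv[1]-132)*5])
for dz in(0,.035,.07,.1):print(dz,cs(proj(s,p+[0,0,dz])),ct(proj(t,p+[0,0,dz])))
for X in((-.198,.028,.098),(-.198,-.028,.098),(-.198,0,.036),(-.15,0,.098),(-.15,0,.036),(0.05,-.035,.09),(.05,.035,.09)):print(X,cs(proj(s,P(X))),ct(proj(t,P(X))))
cv2.imwrite("pics/c4.png",np.hstack([cv2.resize(t["color"][150:250,190:290],(400,400),interpolation=cv2.INTER_CUBIC),cv2.resize(s["color"][110:210,230:330],(400,400),interpolation=cv2.INTER_CUBIC)])[:,:,::-1])
```

```text
[0.47259924 0.19478475 0.06427297] 0.00377574335933369
0 [148. 318.] [194. 408.]
0.035 [147. 258.] [186. 398.]
0.07 [146. 196.] [178. 387.]
0.1 [145. 142.] [171. 378.]
(-0.198, 0.028, 0.098) [ 87. 221.] [113. 431.]
(-0.198, -0.028, 0.098) [ 48. 274.] [187. 477.]
(-0.198, 0, 0.036) [ 71. 352.] [165. 469.]
(-0.15, 0, 0.098) [158. 262.] [192. 390.]
(-0.15, 0, 0.036) [160. 368.] [205. 408.]
(0.05, -0.035, 0.09) [532. 378.] [408. 163.]
(0.05, 0.035, 0.09) [565. 306.] [317. 109.]
```

View pics/c4.png

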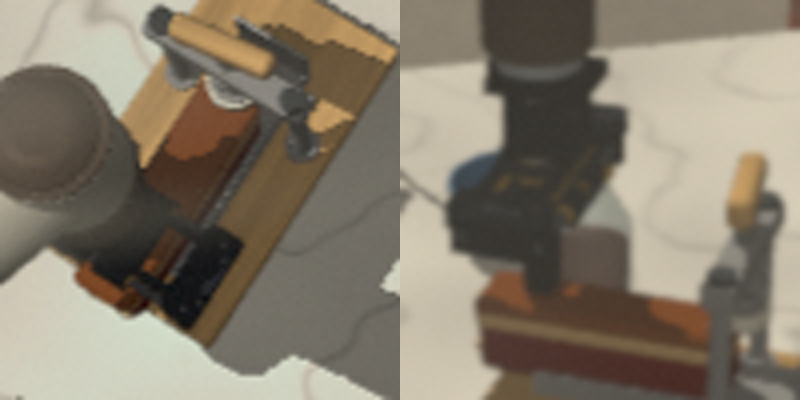

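Run:
```python
from h import *
s=capture("side");t=capture("top");w=capture("wrist")
im=cv2.imread("pics/side.png");R=np.array([[.9654,-.2607,0],[-.2607,-.9654,0],[0,0,-1]]);p0=np.array([.16294,.60337,.18526])
a=im[30:130,90:200].copy();a=cv2.resize(a,None,fx=4,fy=4,interpolation=cv2.INTER_CUBIC)
for off,c in(((0,.0435,0),(0,0,255)),((0,-.0435,0),(0,255,0)),((0,0,0),(255,0,0))):
  for dz in(0,-.035,-.07):
    u=proj(s,p0+R@np.array([off[0],off[1],dz]));cv2.circle(a,(int((u[0]-90)*4),int((u[1]-30)*4)),3,c,-1)
b=cv2.resize(w["color"],(360,270))[:,:,::-1]
o=np.zeros((400,800,3),np.uint8);o[:400,:440]=a;o[:270,440:]=b
cv2.imwrite("pics/c5.png",o);print(sense())
```

```text
{'time_s': 6.65, 'joints': array([ 4.06149727e+01,  1.83699370e+01, -2.48218122e+01,  1.01285290e-03,
       -4.68091848e+01,  1.70642425e+01]), 'joint_velocities': array([-0.08897687, -0.00696362,  0.08140363,  0.06785971, -0.01115051,
       -0.08903463]), 'effort': array([ 1.59689869e-03, -3.17906713e+01,  1.47540960e+01,  3.29651803e+00,
        5.71375026e-02, -2.75813898e-05]), 'tcp_pos': array([0.47260667, 0.19476924, 0.06425592]), 'ee_rot': array([[ 8.45074404e-01, -5.34648719e-01, -3.98435369e-06],
       [-5.34648719e-01, -8.45074403e-01, -2.03952692e-05],
       [ 7.53722920e-06,  1.93657495e-05, -1.00000000e+00]]), 'wrist_force': array([-0.07544539, -0.59001466, -0.05920888]), 'moment': array([ 0.00763631, -0.01133623, -0.00842908]), 'gripper_force': 0.0, 'gripper_width': 0.0031538682749020865}
```

View pics/c5.png

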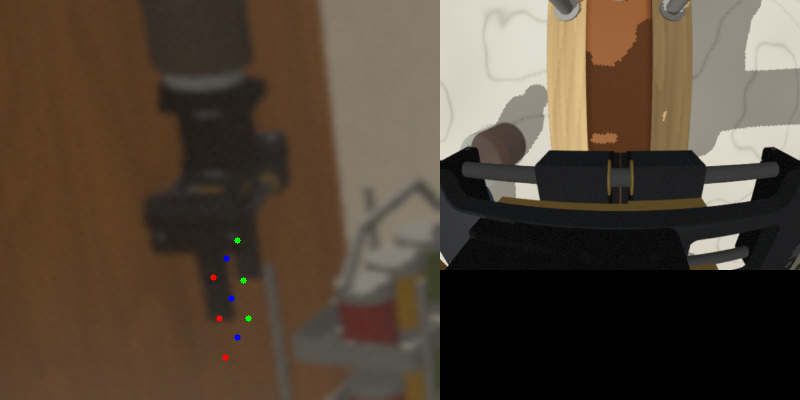

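Both views show the real fingertips about 35 mm above the reported TCP: the tips sit at dz≈35 mm in the start picture, and now at z≈0.099, just over the ham's top. So I use real tip z = reported z + 0.035. Next I back off, go lower and push again.

```bash
python3 -m pendant '[{"x":0,"y":0,"z":0.03,"rx":0,"ry":0,"rz":0,"claw":0},{"x":-0.12,"y":0.0758,"z":0.03,"rx":0,"ry":0,"rz":0,"claw":0},{"x":-0.237,"y":0.15,"z":0.03,"rx":0,"ry":0,"rz":0,"claw":0},{"x":-0.237,"y":0.15,"z":-0.07,"rx":0,"ry":0,"rz":0,"claw":0},{"x":-0.237,"y":0.15,"z":-0.145,"rx":0,"ry":0,"rz":0,"claw":0},{"x":-0.237,"y":0.15,"z":-0.145,"rx":0,"ry":0,"rz":0,"claw":0},{"x":-0.203,"y":0.128,"z":-0.145,"rx":0,"ry":0,"rz":0,"claw":0},{"x":-0.169,"y":0.107,"z":-0.145,"rx":0,"ry":0,"rz":0,"claw":0}]'
python3 -m pendant '[{"x":0.0169,"y":-0.0107,"z":0,"rx":0,"ry":0,"rz":0,"claw":0},{"x":0.0338,"y":-0.0214,"z":0,"rx":0,"ry":0,"rz":0,"claw":0},{"x":0.0507,"y":-0.032,"z":0,"rx":0,"ry":0,"rz":0,"claw":0},{"x":0.0676,"y":-0.0427,"z":0,"rx":0,"ry":0,"rz":0,"claw":0},{"x":0.0845,"y":-0.0534,"z":0,"rx":0,"ry":0,"rz":0,"claw":0},{"x":0.1014,"y":-0.0641,"z":0,"rx":0,"ry":0,"rz":0,"claw":0},{"x":0.115,"y":-0.0727,"z":0,"rx":0,"ry":0,"rz":0,"claw":0},{"x":0.125,"y":-0.079,"z":0,"rx":0,"ry":0,"rz":0,"claw":0}]'
```

```text
time_s: 7.65
tcp_pos: [0.431, 0.2219, 0.029]
ee_rot: [[0.845, -0.535, 0.001], [-0.535, -0.845, 0.002], [-0.0, -0.002, -1.0]]
wrist_force: [-4.6, 2.4, 3.1]
gripper_width: 0.002
gripper_force: 2.7
time_s: 8.65
tcp_pos: [0.4621, 0.2021, 0.029]
ee_rot: [[0.845, -0.535, 0.001], [-0.535, -0.845, 0.001], [-0.0, -0.001, -1.0]]
wrist_force: [-5.1, 3.6, 4.6]
gripper_width: 0.005
gripper_force: 3.2
```

```bash
python3 -m pendant '[{"x":0.005,"y":-0.0032,"z":0,"rx":0,"ry":0,"rz":0,"claw":0},{"x":0.01,"y":-0.0063,"z":0,"rx":0,"ry":0,"rz":0,"claw":0},{"x":0.015,"y":-0.0095,"z":0,"rx":0,"ry":0,"rz":0,"claw":0},{"x":0.0203,"y":-0.0128,"z":0,"rx":0,"ry":0,"rz":0,"claw":0},{"x":0.0203,"y":-0.0128,"z":0,"rx":0,"ry":0,"rz":0,"claw":0},{"x":0.0203,"y":-0.0128,"z":0,"rx":0,"ry":0,"rz":0,"claw":0},{"x":0.0203,"y":-0.0128,"z":0,"rx":0,"ry":0,"rz":0,"claw":0},{"x":0.0203,"y":-0.0128,"z":0,"rx":0,"ry":0,"rz":0,"claw":0}]'
```

```text
time_s: 9.65
tcp_pos: [0.4663, 0.1993, 0.029]
ee_rot: [[0.845, -0.535, -0.0], [-0.535, -0.845, 0.002], [-0.001, -0.001, -1.0]]
wrist_force: [-8.4, 5.2, 5.8]
gripper_width: 0.004
gripper_force: 4.9
```

```bash
python3 -m pendant '[{"x":0.0034,"y":-0.0021,"z":0,"rx":0,"ry":0,"rz":0,"claw":0},{"x":0.0068,"y":-0.0043,"z":0,"rx":0,"ry":0,"rz":0,"claw":0},{"x":0.0068,"y":-0.0043,"z":0,"rx":0,"ry":0,"rz":0,"claw":0},{"x":0.0068,"y":-0.0043,"z":0,"rx":0,"ry":0,"rz":0,"claw":0},{"x":0.0068,"y":-0.0043,"z":0,"rx":0,"ry":0,"rz":0,"claw":0},{"x":0.0068,"y":-0.0043,"z":0,"rx":0,"ry":0,"rz":0,"claw":0},{"x":0.0068,"y":-0.0043,"z":0,"rx":0,"ry":0,"rz":0,"claw":0},{"x":0.0068,"y":-0.0043,"z":0,"rx":0,"ry":0,"rz":0,"claw":0}]'
python3 - <<'E'
from h import *
s=capture("side");cv2.imwrite("pics/c6.png",cv2.resize(s["color"][140:240,240:365],None,fx=6,fy=6,interpolation=cv2.INTER_CUBIC)[:,:,::-1])
E
```

```text
time_s: 10.65
tcp_pos: [0.4663, 0.1992, 0.029]
ee_rot: [[0.845, -0.535, -0.003], [-0.535, -0.845, 0.003], [-0.004, -0.001, -1.0]]
wrist_force: [-15.7, 10.5, 9.6]
gripper_width: 0.008
gripper_force: 9.9
```

View pics/c6.png

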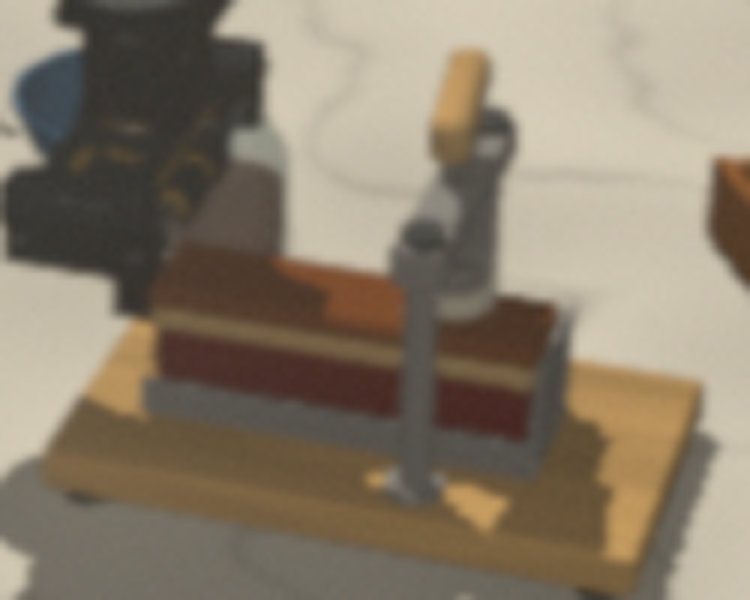

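The ham now butts against the end plate: its end edge at crop (540,370) meets the plate, and the force rose to 19 N without further motion. Now I back off and head for the handle, rotating on the way.

```bash
python3 -m pendant '[{"x":-0.06,"y":0.038,"z":0,"rx":0,"ry":0,"rz":0,"claw":0},{"x":-0.12,"y":0.076,"z":0.02,"rx":0,"ry":0,"rz":0,"claw":0},{"x":-0.12,"y":0.076,"z":0.25,"rx":0,"ry":0,"rz":0,"claw":0},{"x":-0.12,"y":0.076,"z":0.5,"rx":0,"ry":0,"rz":0,"claw":0.1},{"x":-0.12,"y":0.076,"z":0.75,"rx":0,"ry":0,"rz":0.05,"claw":0.3},{"x":-0.12,"y":0.076,"z":1,"rx":0,"ry":0,"rz":0.1,"claw":0.6},{"x":-0.12,"y":0.076,"z":1,"rx":0,"ry":0,"rz":0.15,"claw":0.6},{"x":-0.12,"y":0.076,"z":1,"rx":0,"ry":0,"rz":0.2,"claw":0.6}]'
python3 - <<'E'
from h import *
q=np.load("q.npy");t=capture("top");s=capture("side");S=sense();p=np.array(S["tcp_pos"]);R=np.array(S["ee_rot"])
print(p,"yaw y",np.degrees(np.arctan2(R[1,1],R[0,1])),S["joints"][5],(q[:2]-p[:2])/.25)
for im,k in((t,"t"),(s,"s")):
  for r in regions_of(im,"handle_mid")[:1]:
    m=np.argwhere(r["region"])[:,::-1].astype(np.float32);b=cv2.minAreaRect(m);v=cv2.boxPoints(b);print(k,r["conf"],r["centre"],b)
    if k=="t":
      L=sorted([(np.linalg.norm(v[i]-v[(i+1)%4]),i) for i in range(4)])
      e=[(v[i]+v[(i+1)%4])/2 for _,i in L[:2]]
      A=[onz(t,x,.207) for x in e];d=A[0]-A[1];print("len",np.linalg.norm(d),"yaw",np.degrees(np.arctan2(d[1],d[0]))%180,"mid",(A[0]+A[1])/2)
      vx=cv2.fitLine(m,cv2.DIST_L2,0,.01,.01).ravel();d=onz(t,vx[2:]+10*vx[:2],.207)-onz(t,vx[2:]-10*vx[:2],.207);print("fitline yaw",np.degrees(np.arctan2(d[1],d[0]))%180)
for z in(.2,.205,.21):print(z,proj(s,[*q[:2],z]),proj(t,[*q[:2],z]))
E
```

```text
time_s: 11.7
tcp_pos: [0.4382, 0.2165, 0.2792]
ee_rot: [[0.998, 0.069, 0.002], [0.069, -0.998, 0.002], [0.002, -0.002, -1.0]]
wrist_force: [-0.0, 0.2, -0.2]
gripper_width: 0.469
gripper_force: 0.0
[0.43807323 0.21629278 0.27841953] yaw y -86.33844287533002 48.274432676436675 [ 0.66573816 -0.41924895]
t 0.45 [242.6, 163.1] ((244.82762145996094, 161.56898498535156), (26.917823791503906, 8.797531127929688), 23.198589324951172)
len 0.08143742768005768 yaw 65.53115920641454 mid [0.60297349 0.11441259 0.207     ]
fitline yaw 65.02999473257597
s 0.55 [315.9, 160.1] ((315.61767578125, 157.0294189453125), (6.063390731811523, 18.675243377685547), 14.03624439239502)
0.2 [np.float64(316.31249112470954), np.float64(160.52778820782567)] [np.float64(245.995901278179), np.float64(161.74692646339426)]
0.205 [np.float64(316.38471336340007), np.float64(158.9371651776163)] [np.float64(245.83936621689892), np.float64(161.24713658185075)]
0.21 [np.float64(316.45720831626465), np.float64(157.3405358887557)] [np.float64(245.68165225414424), np.float64(160.74358266799703)]
```

```bash
python3 -m pendant '[{"x":0.11,"y":-0.069,"z":0,"rx":0,"ry":0,"rz":0.057,"claw":0.6},{"x":0.22,"y":-0.138,"z":0,"rx":0,"ry":0,"rz":0.115,"claw":0.6},{"x":0.33,"y":-0.207,"z":0,"rx":0,"ry":0,"rz":0.172,"claw":0.6},{"x":0.44,"y":-0.276,"z":0,"rx":0,"ry":0,"rz":0.23,"claw":0.6},{"x":0.55,"y":-0.345,"z":0,"rx":0,"ry":0,"rz":0.287,"claw":0.6},{"x":0.664,"y":-0.415,"z":0,"rx":0,"ry":0,"rz":0.344,"claw":0.6},{"x":0.664,"y":-0.415,"z":0,"rx":0,"ry":0,"rz":0.344,"claw":0.6},{"x":0.664,"y":-0.415,"z":0,"rx":0,"ry":0,"rz":0.344,"claw":0.6}]'
python3 - <<'E'
from h import *
w=capture("wrist");s=capture("side");S=sense();R=np.array(S["ee_rot"]);print(S["tcp_pos"],np.degrees(np.arctan2(R[1,1],R[0,1])),S["joints"][5])
cv2.imwrite("pics/c7.png",np.hstack([cv2.resize(w["color"],(400,300)),cv2.resize(s["color"][90:225,225:405],(400,300),interpolation=cv2.INTER_CUBIC)])[:,:,::-1])
E
```

```text
time_s: 12.9
tcp_pos: [0.604, 0.1128, 0.2776]
ee_rot: [[0.415, 0.91, -0.001], [0.91, -0.415, -0.0], [-0.001, -0.001, -1.0]]
wrist_force: [-0.0, -0.1, -0.1]
gripper_width: 0.603
gripper_force: 0.0
[0.60382508 0.1131683  0.27825607] -24.439802989811458 129.8679997555702
```

View pics/c7.png

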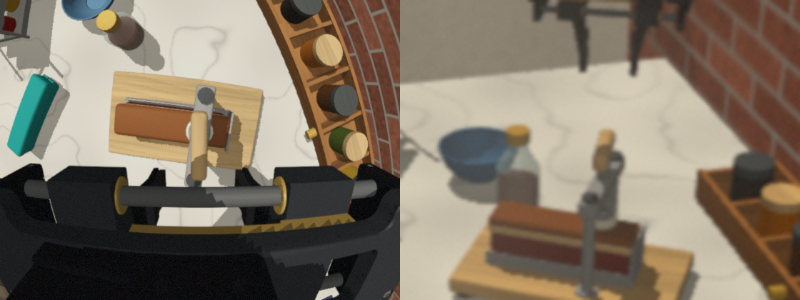

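The bar lies between the open fingers (wrist-view columns 188–208, finger centre about 200). The side view puts the tips at z≈0.315, which again confirms the 35 mm offset. I descend and grip.

```bash
python3 -m pendant '[{"x":0,"y":0,"z":-0.12,"rx":0,"ry":0,"rz":0,"claw":0.6},{"x":0,"y":0,"z":-0.24,"rx":0,"ry":0,"rz":0,"claw":0.6},{"x":0,"y":0,"z":-0.36,"rx":0,"ry":0,"rz":0,"claw":0.6},{"x":0,"y":0,"z":-0.44,"rx":0,"ry":0,"rz":0,"claw":0.6},{"x":0,"y":0,"z":-0.49,"rx":0,"ry":0,"rz":0,"claw":0.6},{"x":0,"y":0,"z":-0.49,"rx":0,"ry":0,"rz":0,"claw":0.1},{"x":0,"y":0,"z":-0.49,"rx":0,"ry":0,"rz":0,"claw":0},{"x":0,"y":0,"z":-0.49,"rx":0,"ry":0,"rz":0,"claw":0}]'
python3 -c "
from station import *
s=sense();print(s['joints'],s['wrist_force'],s['moment'],s['gripper_width'],s['gripper_force'],s['time_s'])"
```

```text
time_s: 14.0
tcp_pos: [0.605, 0.113, 0.1566]
ee_rot: [[0.413, 0.911, 0.002], [0.911, -0.413, 0.001], [0.001, 0.001, -1.0]]
wrist_force: [-0.0, 1.2, 0.4]
gripper_width: 0.346
gripper_force: 0.0
[ 2.56349249e+01  2.22228338e+01 -3.51860524e+00  1.25853116e-02
 -6.41401921e+01  1.29958371e+02] [-0.01949414  1.15109207  0.44349421] [-0.09975509 -0.04336053 -0.07547674] 0.3460424851762109 0.0 14.0
```

```bash
python3 -m pendant '[{"x":0,"y":0,"z":0,"rx":0,"ry":0,"rz":0,"claw":0},{"x":0,"y":0,"z":0,"rx":0,"ry":0,"rz":0,"claw":0},{"x":0,"y":0,"z":0,"rx":0,"ry":0,"rz":0,"claw":0},{"x":0,"y":0,"z":0,"rx":0,"ry":0,"rz":0,"claw":0},{"x":0,"y":0,"z":0,"rx":0,"ry":0,"rz":0,"claw":0},{"x":0,"y":0,"z":0,"rx":0,"ry":0,"rz":0,"claw":0},{"x":0,"y":0,"z":0,"rx":0,"ry":0,"rz":0,"claw":0},{"x":0,"y":0,"z":0,"rx":0,"ry":0,"rz":0,"claw":0}]'
python3 -c "
from station import *
s=sense();print(s['moment'])"
```

```text
time_s: 15.0
tcp_pos: [0.6031, 0.1135, 0.1562]
ee_rot: [[0.413, 0.911, -0.002], [0.911, -0.413, 0.001], [0.0, -0.002, -1.0]]
wrist_force: [-5.5, 2.7, 3.9]
gripper_width: 0.226
gripper_force: 30.0
[ 0.82070114  1.33319515 -0.13516724]
```

```bash
python3 -m pendant '[{"x":-0.004,"y":0.002,"z":-0.001,"rx":0,"ry":0,"rz":-0.05,"claw":0},{"x":-0.004,"y":0.002,"z":-0.002,"rx":0,"ry":0,"rz":-0.1,"claw":0},{"x":-0.004,"y":0.002,"z":-0.003,"rx":0,"ry":0,"rz":-0.15,"claw":0},{"x":-0.004,"y":0.002,"z":-0.004,"rx":0,"ry":0,"rz":-0.2,"claw":0},{"x":-0.004,"y":0.002,"z":-0.005,"rx":0,"ry":0,"rz":-0.25,"claw":0},{"x":-0.004,"y":0.002,"z":-0.006,"rx":0,"ry":0,"rz":-0.3,"claw":0},{"x":-0.004,"y":0.002,"z":-0.0067,"rx":0,"ry":0,"rz":-0.333,"claw":0},{"x":-0.004,"y":0.002,"z":-0.0067,"rx":0,"ry":0,"rz":-0.333,"claw":0}]'
python3 -c "
from station import *
s=sense();print(s['moment'],s['joints'])"
```

```text
time_s: 16.0
tcp_pos: [0.6031, 0.1135, 0.1545]
ee_rot: [[0.995, 0.1, -0.0], [0.1, -0.995, 0.0], [-0.0, -0.0, -1.0]]
wrist_force: [-3.3, 1.0, 4.7]
gripper_width: 0.227
gripper_force: 30.0
[ 0.39572511  0.98161647 -0.16172948] [ 2.57382886e+01  2.22147148e+01 -3.82923106e+00 -2.97032165e-02
 -6.39548564e+01  6.99874912e+01]
```

```bash
cat > m.py <<'E'
from station import *
import numpy as np
M=[]
for i in range(4):
    M.append(sense()["moment"][2]);capture("top")
s=sense();print("mz",np.round(np.mean(M),4),np.round(np.std(M),4),"j6",s["joints"][5].round(1),"F",np.round(s["wrist_force"],1))
E
python3 -m pendant '[{"x":0,"y":0,"z":-0.001,"rx":0,"ry":0,"rz":-0.05,"claw":0},{"x":0,"y":0,"z":-0.002,"rx":0,"ry":0,"rz":-0.1,"claw":0},{"x":0,"y":0,"z":-0.003,"rx":0,"ry":0,"rz":-0.15,"claw":0},{"x":0,"y":0,"z":-0.004,"rx":0,"ry":0,"rz":-0.2,"claw":0},{"x":0,"y":0,"z":-0.005,"rx":0,"ry":0,"rz":-0.25,"claw":0},{"x":0,"y":0,"z":-0.006,"rx":0,"ry":0,"rz":-0.3,"claw":0},{"x":0,"y":0,"z":-0.0067,"rx":0,"ry":0,"rz":-0.333,"claw":0},{"x":0,"y":0,"z":-0.0067,"rx":0,"ry":0,"rz":-0.333,"claw":0}]'
python3 m.py
```

```text
time_s: 17.0
tcp_pos: [0.6031, 0.1134, 0.1529]
ee_rot: [[0.586, -0.811, -0.0], [-0.811, -0.586, 0.0], [-0.0, 0.0, -1.0]]
wrist_force: [-3.4, 1.7, 6.8]
gripper_width: 0.225
gripper_force: 30.0
mz -0.1716 0.0056 j6 10.1 F [-4.3  1.7  5.3]
```

```bash
python3 -m pendant '[{"x":0,"y":0,"z":-0.001,"rx":0,"ry":0,"rz":-0.04,"claw":0},{"x":0,"y":0,"z":-0.002,"rx":0,"ry":0,"rz":-0.08,"claw":0},{"x":0,"y":0,"z":-0.0025,"rx":0,"ry":0,"rz":-0.12,"claw":0},{"x":0,"y":0,"z":-0.003,"rx":0,"ry":0,"rz":-0.16,"claw":0},{"x":0,"y":0,"z":-0.004,"rx":0,"ry":0,"rz":-0.2,"claw":0},{"x":0,"y":0,"z":-0.0045,"rx":0,"ry":0,"rz":-0.23,"claw":0},{"x":0,"y":0,"z":-0.005,"rx":0,"ry":0,"rz":-0.25,"claw":0},{"x":0,"y":0,"z":-0.005,"rx":0,"ry":0,"rz":-0.25,"claw":0}]'
python3 m.py
```

```text
time_s: 18.2
tcp_pos: [0.603, 0.1134, 0.1516]
ee_rot: [[-0.158, -0.987, -0.0], [-0.987, 0.158, 0.0], [-0.0, 0.0, -1.0]]
wrist_force: [-4.6, 1.5, 4.6]
gripper_width: 0.227
gripper_force: 30.0
mz -0.094 0.0154 j6 -34.8 F [-4.1  1.   6.5]
```

```bash
python3 -m pendant '[{"x":0,"y":0,"z":-0.001,"rx":0,"ry":0,"rz":-0.03,"claw":0},{"x":0,"y":0,"z":-0.002,"rx":0,"ry":0,"rz":-0.06,"claw":0},{"x":0,"y":0,"z":-0.0025,"rx":0,"ry":0,"rz":-0.09,"claw":0},{"x":0,"y":0,"z":-0.003,"rx":0,"ry":0,"rz":-0.12,"claw":0},{"x":0,"y":0,"z":-0.0033,"rx":0,"ry":0,"rz":-0.15,"claw":0},{"x":0,"y":0,"z":-0.0033,"rx":0,"ry":0,"rz":-0.167,"claw":0},{"x":0,"y":0,"z":-0.0033,"rx":0,"ry":0,"rz":-0.167,"claw":0},{"x":0,"y":0,"z":-0.0033,"rx":0,"ry":0,"rz":-0.167,"claw":0}]'
python3 m.py
```

```text
time_s: 19.4
tcp_pos: [0.6029, 0.1135, 0.1508]
ee_rot: [[-0.632, -0.775, -0.0], [-0.775, 0.632, 0.0], [-0.0, 0.001, -1.0]]
wrist_force: [-5.4, 1.9, 6.0]
gripper_width: 0.226
gripper_force: 30.0
mz -0.0674 0.0208 j6 -64.9 F [-6.1  1.8  5.4]
```

```bash
python3 -m pendant '[{"x":0,"y":0,"z":-0.0004,"rx":0,"ry":0,"rz":-0.02,"claw":0},{"x":0,"y":0,"z":-0.0008,"rx":0,"ry":0,"rz":-0.04,"claw":0},{"x":0,"y":0,"z":-0.0012,"rx":0,"ry":0,"rz":-0.06,"claw":0},{"x":0,"y":0,"z":-0.0016,"rx":0,"ry":0,"rz":-0.08,"claw":0},{"x":0,"y":0,"z":-0.002,"rx":0,"ry":0,"rz":-0.1,"claw":0},{"x":0,"y":0,"z":-0.0024,"rx":0,"ry":0,"rz":-0.12,"claw":0},{"x":0,"y":0,"z":-0.0028,"rx":0,"ry":0,"rz":-0.14,"claw":0},{"x":0,"y":0,"z":-0.0032,"rx":0,"ry":0,"rz":-0.16,"claw":0}]'
python3 m.py; python3 -c "
from station import *
s=sense();print(s['moment'],s['effort'])"
```

```text
time_s: 20.6
tcp_pos: [0.603, 0.1135, 0.1501]
ee_rot: [[-0.927, -0.374, -0.0], [-0.374, 0.927, 0.0], [0.0, 0.0, -1.0]]
wrist_force: [-4.4, 1.9, 6.6]
gripper_width: 0.226
gripper_force: 30.0
mz 0.0404 0.0593 j6 -93.7 F [-4.6  1.8  6.2]
[ 0.73903032  1.31452536 -0.05923631] [-1.75232604e+00 -3.49918020e+01  1.74590403e+01  4.57196742e+00
  9.53689814e-01  3.04002198e-02]
```

```bash
cat > m2.py <<'E'
from station import *
import numpy as np
L=[]
for i in range(5):
    s=sense();L.append((s["time_s"],s["moment"][2],s["effort"][5],s["joints"][5]));capture("side")
print(np.round(L,3).tolist())
E
python3 -m pendant '[{"x":0,"y":0,"z":-0.0002,"rx":0,"ry":0,"rz":-0.01,"claw":0},{"x":0,"y":0,"z":-0.0004,"rx":0,"ry":0,"rz":-0.02,"claw":0},{"x":0,"y":0,"z":-0.0006,"rx":0,"ry":0,"rz":-0.03,"claw":0},{"x":0,"y":0,"z":-0.0008,"rx":0,"ry":0,"rz":-0.04,"claw":0},{"x":0,"y":0,"z":-0.001,"rx":0,"ry":0,"rz":-0.05,"claw":0},{"x":0,"y":0,"z":-0.0012,"rx":0,"ry":0,"rz":-0.06,"claw":0},{"x":0,"y":0,"z":-0.0014,"rx":0,"ry":0,"rz":-0.07,"claw":0},{"x":0,"y":0,"z":-0.0016,"rx":0,"ry":0,"rz":-0.08,"claw":0}]'
python3 m2.py
python3 -m pendant '[{"x":0,"y":0,"z":0.0002,"rx":0,"ry":0,"rz":0.01,"claw":0},{"x":0,"y":0,"z":0.0004,"rx":0,"ry":0,"rz":0.02,"claw":0},{"x":0,"y":0,"z":0.0006,"rx":0,"ry":0,"rz":0.03,"claw":0},{"x":0,"y":0,"z":0.0008,"rx":0,"ry":0,"rz":0.04,"claw":0},{"x":0,"y":0,"z":0.001,"rx":0,"ry":0,"rz":0.05,"claw":0},{"x":0,"y":0,"z":0.0012,"rx":0,"ry":0,"rz":0.06,"claw":0},{"x":0,"y":0,"z":0.0014,"rx":0,"ry":0,"rz":0.07,"claw":0},{"x":0,"y":0,"z":0.0016,"rx":0,"ry":0,"rz":0.08,"claw":0}]'
python3 m2.py
```

```text
time_s: 21.8
tcp_pos: [0.603, 0.1135, 0.1496]
ee_rot: [[-0.991, -0.133, -0.0], [-0.133, 0.991, 0.0], [0.0, 0.0, -1.0]]
wrist_force: [-4.9, 1.3, 5.8]
gripper_width: 0.225
gripper_force: 30.0
[[21.8, 0.194, -0.015, -108.104], [21.85, 0.08, -0.209, -108.153], [21.9, 0.087, -0.161, -108.081], [21.95, 0.091, -0.091, -108.064], [22.0, 0.1, -0.08, -108.063]]
time_s: 23.05
tcp_pos: [0.6029, 0.1136, 0.15]
ee_rot: [[-0.927, -0.376, -0.0], [-0.376, 0.927, 0.001], [0.0, 0.001, -1.0]]
wrist_force: [-4.9, 2.6, 6.3]
gripper_width: 0.225
gripper_force: 30.0
[[23.05, -0.095, -0.028, -93.646], [23.1, -0.082, 0.166, -93.596], [23.15, -0.044, 0.118, -93.67], [23.2, -0.009, 0.049, -93.683], [23.25, -0.021, 0.037, -93.686]]
```

Reading the torque while turning gives +0.194 N·m clockwise and −0.095 counter-clockwise. That is drag of about 0.145 plus press torque of about 0.05, so we are roughly 0.9 rad past touch at j6≈−105. The bar angle gives the same answer. I add about 64° to reach around 1.7 rad past touch.

```bash
python3 -m pendant '[{"x":0,"y":0,"z":-0.0006,"rx":0,"ry":0,"rz":-0.03,"claw":0},{"x":0,"y":0,"z":-0.0012,"rx":0,"ry":0,"rz":-0.06,"claw":0},{"x":0,"y":0,"z":-0.0018,"rx":0,"ry":0,"rz":-0.09,"claw":0},{"x":0,"y":0,"z":-0.0024,"rx":0,"ry":0,"rz":-0.12,"claw":0},{"x":0,"y":0,"z":-0.003,"rx":0,"ry":0,"rz":-0.15,"claw":0},{"x":0,"y":0,"z":-0.0036,"rx":0,"ry":0,"rz":-0.18,"claw":0},{"x":0,"y":0,"z":-0.0042,"rx":0,"ry":0,"rz":-0.21,"claw":0},{"x":0,"y":0,"z":-0.0048,"rx":0,"ry":0,"rz":-0.24,"claw":0}]'
python3 m2.py
python3 -m pendant '[{"x":0,"y":0,"z":-0.0003,"rx":0,"ry":0,"rz":-0.015,"claw":0},{"x":0,"y":0,"z":-0.0006,"rx":0,"ry":0,"rz":-0.03,"claw":0},{"x":0,"y":0,"z":-0.0009,"rx":0,"ry":0,"rz":-0.045,"claw":0},{"x":0,"y":0,"z":-0.0012,"rx":0,"ry":0,"rz":-0.06,"claw":0},{"x":0,"y":0,"z":-0.0015,"rx":0,"ry":0,"rz":-0.075,"claw":0},{"x":0,"y":0,"z":-0.0018,"rx":0,"ry":0,"rz":-0.09,"claw":0},{"x":0,"y":0,"z":-0.0021,"rx":0,"ry":0,"rz":-0.105,"claw":0},{"x":0,"y":0,"z":-0.0024,"rx":0,"ry":0,"rz":-0.12,"claw":0}]'
python3 m2.py
```

```text
time_s: 24.3
tcp_pos: [0.603, 0.1136, 0.1489]
ee_rot: [[-0.932, 0.363, -0.0], [0.363, 0.932, 0.0], [0.0, 0.0, -1.0]]
wrist_force: [-4.2, 1.8, 6.0]
gripper_width: 0.226
gripper_force: 30.0
[[24.3, 0.193, 0.287, -137.018], [24.35, 0.03, -0.293, -137.161], [24.4, -0.023, -0.15, -136.942], [24.45, -0.052, 0.059, -136.901], [24.5, -0.126, 0.093, -136.9]]
time_s: 25.55
tcp_pos: [0.603, 0.1135, 0.1483]
ee_rot: [[-0.734, 0.679, -0.0], [0.679, 0.734, 0.0], [0.0, -0.0, -1.0]]
wrist_force: [-4.6, 2.8, 5.8]
gripper_width: 0.23
gripper_force: 30.0
[[25.55, 0.235, 0.024, -158.526], [25.6, 0.165, -0.266, -158.598], [25.65, 0.088, -0.194, -158.489], [25.7, 0.061, -0.09, -158.468], [25.75, 0.06, -0.073, -158.466]]
```

The moving torque of 0.235 N·m is about 1.7 rad past touch, roughly 50 N. Release and lift.

```bash
python3 -m pendant '[{"x":0,"y":0,"z":0,"rx":0,"ry":0,"rz":0,"claw":0.5},{"x":0,"y":0,"z":0,"rx":0,"ry":0,"rz":0,"claw":0.5},{"x":0,"y":0,"z":0,"rx":0,"ry":0,"rz":0,"claw":0.5},{"x":0,"y":0,"z":0,"rx":0,"ry":0,"rz":0,"claw":0.5},{"x":0,"y":0,"z":0,"rx":0,"ry":0,"rz":0,"claw":0.5},{"x":0,"y":0,"z":0,"rx":0,"ry":0,"rz":0,"claw":0.5},{"x":0,"y":0,"z":0,"rx":0,"ry":0,"rz":0,"claw":0.5},{"x":0,"y":0,"z":0,"rx":0,"ry":0,"rz":0,"claw":0.5}]'
python3 m2.py
python3 -m pendant '[{"x":0,"y":0,"z":0.05,"rx":0,"ry":0,"rz":0,"claw":0.5},{"x":0,"y":0,"z":0.12,"rx":0,"ry":0,"rz":0,"claw":0.5},{"x":0,"y":0,"z":0.24,"rx":0,"ry":0,"rz":0,"claw":0.5},{"x":0,"y":0,"z":0.36,"rx":0,"ry":0,"rz":0,"claw":0.5},{"x":0,"y":0,"z":0.48,"rx":0,"ry":0,"rz":0,"claw":0.5},{"x":0,"y":0,"z":0.6,"rx":0,"ry":0,"rz":0,"claw":0.5},{"x":0,"y":0,"z":0.6,"rx":0,"ry":0,"rz":0,"claw":0.5},{"x":0,"y":0,"z":0.6,"rx":0,"ry":0,"rz":0,"claw":0.5}]'
python3 m2.py
python3 - <<'E'
from h import *
q=np.load("q.npy");t=capture("top")
for r in regions_of(t,"handle_mid")[:2]:
  m=np.argwhere(r["region"])[:,::-1].astype(np.float32);v=cv2.fitLine(m,cv2.DIST_L2,0,.01,.01).ravel();d=onz(t,v[2:]+10*v[:2],.2)-onz(t,v[2:]-10*v[:2],.2);print(r["conf"],r["centre"],np.degrees(np.arctan2(d[1],d[0]))%180)
for n in("ham","cruet_a","pepper_mill","blue_bowl"):print(n,[np.round(r["centre"]).tolist() for r in search_frame(t,n)])
E
```

```text
time_s: 26.8
tcp_pos: [0.6034, 0.1133, 0.1475]
ee_rot: [[-0.732, 0.681, 0.0], [0.681, 0.732, 0.0], [-0.0, 0.0, -1.0]]
wrist_force: [-0.4, -1.0, 0.6]
gripper_width: 0.5
gripper_force: 0.0
[[26.8, -0.019, 0.0, -158.656], [26.85, 0.027, 0.0, -158.658], [26.9, 0.001, 0.0, -158.659], [26.95, -0.036, 0.0, -158.656], [27.0, -0.005, 0.0, -158.657]]
time_s: 28.05
tcp_pos: [0.603, 0.1133, 0.2973]
ee_rot: [[-0.732, 0.681, -0.001], [0.681, 0.732, 0.0], [0.001, -0.0, -1.0]]
wrist_force: [-0.1, 0.3, -0.7]
gripper_width: 0.502
gripper_force: 0.0
[[28.05, -0.062, -0.0, -158.658], [28.1, -0.027, -0.0, -158.66], [28.15, 0.026, 0.0, -158.66], [28.2, 0.029, 0.0, -158.658], [28.25, 0.018, 0.0, -158.659]]
0.68 [242.1, 167.4] 130.73365703721626
ham [[236.0, 195.0], [331.0, 264.0], [181.0, 280.0]]
cruet_a [[421.0, 200.0]]
pepper_mill [[384.0, 179.0]]
blue_bowl [[142.0, 202.0], [237.0, 195.0]]
```

```bash
python3 -c "
from station import *
print(finish_job())"
```

```text
the job is handed in; nothing more can be done
None
```

I handed the job in without a verdict coming back: the ham is home against the end plate, and the press foot is about 1.7 rad past first touch (roughly 50 N, estimated from turning torque and handle angle). The gripper is clear of everything, and I never touched the cruets, mill or bowl.

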